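# Stack and close two tablet kits

### The job

Finish the two tablet kits: press the yellow tray onto the blue bottom tray, the green tray onto the yellow one, and the white lid on top of the green; close the red bottom tray with the black lid. Press every piece down level until its studs are fully home and it sits flush on the piece below, and let go. Leave the three bottles standing where they are.

Things in the scene. Friction and masses are not known exactly. Their poses are not given: they have to be found in the camera images.
- blue_base: Blue bottom tray of a kit, screwed to the table, immovable. 100 x 48 mm, flat top 34 mm above the origin, on it two studs like the loose trays (16 mm across, 9 high, 36 mm either side of centre along x). Foot flange 130 x 64 x 4 mm. Origin: centre of underside, on the table; x along the length, z up.
- red_base: Red bottom tray of a kit, screwed to the table, immovable. 100 x 48 mm, flat top 34 mm above the origin, on it two studs like the loose trays (16 mm across, 9 high, 36 mm either side of centre along x). Foot flange 130 x 64 x 4 mm. Origin: centre of underside, on the table; x along the length, z up.
- yellow_tray: Yellow tablet tray with clear window, 100 x 48 mm, 30 mm high plus two studs on top (16 mm across, 9 high, upper 4 tapering to 9 across) 36 mm either side of centre along x. Below them in the underside two 19 mm square sockets 10 deep: slips over the studs below, 1.5 mm play, either way round, and sits flat. Origin: centre of underside; x along the 100 mm, z up. Flat sides 48 mm apart. About 70 g.
- green_tray: Green tablet tray with clear window, 100 x 48 mm, 30 mm high plus two studs on top (16 mm across, 9 high, upper 4 tapering to 9 across) 36 mm either side of centre along x. Below them in the underside two 19 mm square sockets 10 deep: slips over the studs below, 1.5 mm play, either way round, and sits flat. Origin: centre of underside; x along the 100 mm, z up. Flat sides 48 mm apart. About 70 g.
- white_lid: White lid: plate 100 x 48 x 16 mm with an upright grip bar in the middle, 46 long (x) by 16 wide (y), from 16 to 44 mm height. Underside has two 19 mm square sockets 10 deep, 36 mm either side of centre along x, for the studs below; fits either way round. No studs on top. Origin: centre of underside; x along the 100 mm, z up. About 50 g.
- black_lid: Black lid: plate 100 x 48 x 16 mm with an upright grip bar in the middle, 46 long (x) by 16 wide (y), from 16 to 44 mm height. Underside has two 19 mm square sockets 10 deep, 36 mm either side of centre along x, for the studs below; fits either way round. No studs on top. Origin: centre of underside; x along the 100 mm, z up. About 50 g.
- amber_bottle: Bystander: amber glass medicine bottle with a black cap, 48 mm across, 100 mm tall, standing at the far edge of the work. Origin at the centre of its underside.
- pill_jar: Bystander: grey pill jar with a blue cap, 54 mm across, 85 mm tall, standing at the far edge of the work. Origin at the centre of its underside.
- cleaner_bottle: Bystander: white cleaner bottle with a red cap and a blue band, 72 mm across, 190 mm tall, standing to the robot's right. Origin at the centre of its underside.

How it is judged:
At the end, for the whole second after the job is handed in: Yellow tray on blue base, green tray on yellow, white lid on green, black lid on red base: each within 6 mm of centre over the piece below, lined up within 0.12 rad (either way round), level within 0.06 rad, its underside at most 2.5 mm above the flat top below, at rest and released (horizontal distance between yellow_tray and blue_base below 0.006 m and z of yellow_tray in the frame of blue_base between 0.031 and 0.0365 m and angle between the x axis of yellow_tray and the x axis of blue_base, either way round below 0.12 rad and angle between each of yellow_tray, green_tray, white_lid, black_lid's own z axis and vertical below 0.06 rad and linear speed of each of yellow_tray, green_tray, white_lid, black_lid below 0.01 m/s and horizontal distance between green_tray and yellow_tray below 0.006 m and z of green_tray in the frame of yellow_tray between 0.027 and 0.0325 m and angle between the x axis of green_tray and the x axis of yellow_tray, either way round below 0.12 rad and horizontal distance between white_lid and green_tray below 0.006 m and z of white_lid in the frame of green_tray between 0.027 and 0.0325 m and angle between the x axis of white_lid and the x axis of green_tray, either way round below 0.12 rad and horizontal distance between black_lid and red_base below 0.006 m and z of black_lid in the frame of red_base between 0.031 and 0.0365 m and angle between the x axis of black_lid and the x axis of red_base, either way round below 0.12 rad); the robot touches nothing.
It fails at once if a bystander bottle is shifted by more than 30 mm or tipped (distance of any of amber_bottle, pill_jar, cleaner_bottle from where it was at the start of the episode above 0.03 m or angle between any of amber_bottle, pill_jar, cleaner_bottle's own z axis and vertical above 0.3 rad).
It also fails if it takes over 112 s, if anything falls off the work surface, if the arm or the gripper's body presses on something with over 40 N, if the wrist force passes 120 N, or if a joint passes its speed limit or range.

### The arm

A 6-joint arm with a two-finger parallel gripper is mounted at the origin on the work surface. World frame = base frame: x ahead of the robot, y to its left, z up, the work surface at z = 0. Lengths are in m, angles in rad, forces in N, time in s.
With the tool pointing down it reaches from about 0.375 to 0.9 m from the base axis. Payload 3.1 kg.
Tool frame: the origin (TCP) lies at the very end of the fingers, on their centre line; the grasp point (between the pads) lies 19 mm behind it (grip_depth is the distance from the TCP to the grasp point, in m); z points along the fingers, y is the line along which they close (so a half turn about z gives the same grasp; the last joint's range is limited). The gripper opens to 85 mm and grips with 20 to 120 N. Pads are 22 mm wide; open, the fingers measure 114 mm over their backs; the gripper's body (76 mm by 85 mm) begins 54 mm behind the grasp point. The pads swing forward as they close: fully open they stand 13 mm farther back than shut.
Start: joints at [1.125, 0.527, 1.433, -0, 1.181, -0.178], TCP at [0.165, 0.603, 0.231] pointing down, gripper open.
Joint ranges: [-3.08, 3.08], [-0.75, 2.2], [0.22, 2.44], [-1.43, 4.57], [0, 2.65], [-2.85, 2.85]. Speed limits (rad/s): [2.79, 2.79, 3.14, 3.14, 3.14, 3.14].

### API

Orientations are given as a unit quaternion [x, y, z, w].
In Python, from station import * gives the robot as it stands.
- The arm moves only by the tool apply_moves, never from a script. Its argument "plan" is a list of rows, each a list of 7 numbers: the shift along the tool's x, y, z in m, then the turn, a rotation vector about the tool's x, y, z in rad, then the gripper command: -1 is fully open, 1 is shut, values between are in proportion. In form: [[dx, dy, dz, wx, wy, wz, jaw], ...]. A call has 1 to 8 rows; each row shifts and turns the commanded pose from where the row before left it, along the tool's axes as they then stand; what a row does not reach is not made up. A row lasts 1/8 s, in which the tool goes at most 62.5 mm and 10.7 degrees, less where a joint would pass 70% of its speed; a pose out of reach is approached as far as the arm can. A call is refused whole if a number of a shift passes 0.0625 or a number of a turn 0.188, either way. A call with a gripper value outside its range is refused whole. The fingers move at their own pace and stop on an object; "force" is the grip in N (left out, the last holds). Time passes only in rows, so rows that do not move let the fingers close. It gives the time, the measured TCP pose, the force, the opening and the grip force at its end, in the units of the state.
- sense(): the state, without advancing time (a new reading comes with each control period).
- snapshot(name): name is "side" or "top"; returns the picture (480x640x3 uint8, red, green, blue); there is no depth.
- calibration(name): a dict with "camera_matrix" (3x3 intrinsics, pixels), "R" (3x3) and "t" (3): a world point X has camera coordinates R X + t. Camera axes: x right, y down, z forward; pixel columns grow to the right and rows downward; lengths in m; the calibration is good to about 2 mm. A picture is of the moment at which its call begins. calibration takes no time and is no camera call.
- sign_off(): hands the job in; it is judged then, once.
The state is a dict: "t": time; "q": joint angles; "qd": joint speeds; "tau": joint torques, N m; "tcp_pos": TCP position; "tool_rot": TCP orientation; "force": force on the tool from outside, world axes, zero at the start; "ft_torque": the same for the moment, N m; "finger_gap": opening from 0.0 (shut) to 1.0 (fully open); "gripper_force": force on a finger pad.
Only numpy, scipy, OpenCV 4.12 (cv2) and the standard library are available. Lean on these libraries where they do the work, as an engineer would, in place of code of your own. Each camera call takes 0.05 s, during which the arm holds its last target. There are 200 camera calls.

## Working session

There is one attempt and no reset: what is moved stays moved. The work goes in short steps, Python scripts to look and compute and a tool call to move; the robot and the scene stay as the last step left them, time stands still between calls to the robot, and variables do not carry over. Pictures are saved under pics/ and viewed, at most 14 in all, crops included, and the job is handed in when it is done.

Besides the shell and the picture viewer there is one more tool, called as name(argument=value, ...) on one line, values as JSON. apply_moves: Moves the arm, as the interface text tells. Its arguments: {"type":"object","properties":{"plan":{"type":"array"},"force":{"type":"number"}},"required":["plan"]}

```bash
mkdir -p pics; ls
python3 - <<'E'
from station import *
import cv2
for n in("side","top"):
    cv2.imwrite(f"pics/{n}0.png",snapshot(n)[:,:,::-1]); c=calibration(n); print(n,c)
s=sense();print(s)
E
```

```text
pics
side {'camera_matrix': array([[546.90084765,   0.        , 318.12838874],
       [  0.        , 546.90084765, 241.67111213],
       [  0.        ,   0.        ,   1.        ]]), 'R': array([[ 0.69771539, -0.71634164,  0.00692079],
       [-0.35161921, -0.35086152, -0.8679056 ],
       [ 0.62414516,  0.60311761, -0.49668096]]), 't': array([-0.4903716 ,  0.22354452,  0.93512324])}
top {'camera_matrix': array([[469.94863929,   0.        , 325.2062313 ],
       [  0.        , 469.94863929, 243.28827256],
       [  0.        ,   0.        ,   1.        ]]), 'R': array([[-0.02744228, -0.99924769,  0.02740391],
       [-0.99524699,  0.02474941, -0.09418541],
       [ 0.09343632, -0.02985832, -0.99517744]]), 't': array([-0.09929888,  0.59079515,  1.05028433])}
{'t': 0.1, 'q': array([ 1.12549085e+00,  5.28364665e-01,  1.43377768e+00, -4.28526018e-06,
        1.18139660e+00, -1.78512246e-01]), 'qd': array([ 0.0009044 , -0.00318332, -0.00065338, -0.00273034,  0.00180558,
       -0.00031582]), 'tau': array([-3.40108654e-04, -4.43306172e+01, -1.78585249e+01, -2.75491711e-04,
        3.91554189e-03,  1.36237091e-06]), 'tcp_pos': array([0.16447319, 0.60230374, 0.2304356 ]), 'tool_rot': array([ 1.33000470e-01,  9.91115497e-01, -9.26800458e-04, -2.96749650e-04]), 'force': array([-0.601935  , -0.01831635, -0.12088844]), 'ft_torque': array([-0.03504596, -0.01535303,  0.0102108 ]), 'gripper_force': 0.0, 'finger_gap': 1.0007007152550542}
```

View pics/side0.png

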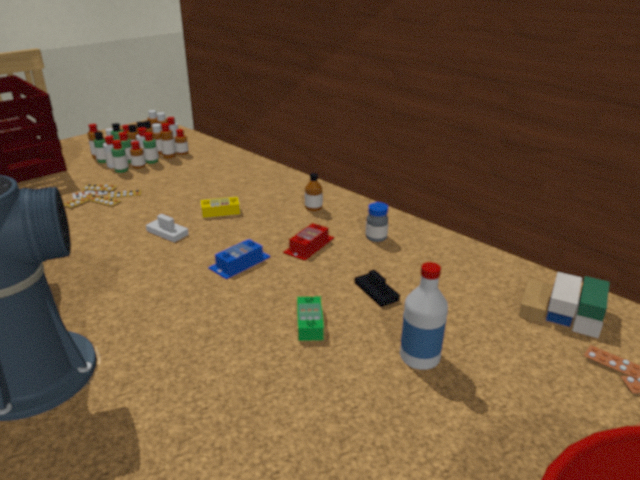

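View pics/top0.png

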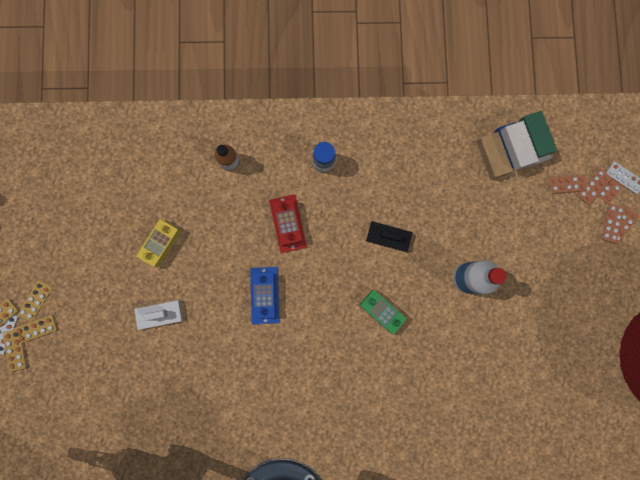

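```bash
cat > h.py <<'E'
import numpy as np, cv2
from scipy.optimize import least_squares
from station import *
CAL={n:calibration(n) for n in("side","top")}
def box(lx,ly,z0,z1): return np.array([[sx*lx/2,sy*ly/2,z] for sx in(-1,1) for sy in(-1,1) for z in(z0,z1)])
def stud(x,z):
    a=np.arange(0,6.28,.5); f=lambda r,h:np.c_[x+r*np.cos(a),r*np.sin(a),0*a+h]
    return np.r_[f(.008,z),f(.008,z+.005),f(.0045,z+.009)]
TRAY=[box(.1,.048,0,.03),stud(.036,.03),stud(-.036,.03)]
BASE=[box(.13,.064,0,.004),box(.1,.048,0,.034),stud(.036,.034),stud(-.036,.034)]
LID=[box(.1,.048,0,.016),box(.046,.016,.016,.044)]
MODEL=dict(blue=BASE,red=BASE,yellow=TRAY,green=TRAY,white=LID,black=LID)
def proj(X,n):
    c=CAL[n]; return cv2.projectPoints(X.astype(float),cv2.Rodrigues(c["R"])[0],c["t"],c["camera_matrix"],None)[0][:,0]
def mask(im,col):
    h,s,v=[a.astype(int) for a in cv2.split(cv2.cvtColor(im,cv2.COLOR_RGB2HSV))]
    m=dict(blue=(abs(h-112)<12)&(s>130)&(v>60),red=((h<6)|(h>173))&(s>150)&(v>60),yellow=(abs(h-28)<4)&(s>190)&(v>120),
      green=(abs(h-65)<15)&(s>110)&(v>60),white=(s<60)&(v>125),black=(v<50))[col]
    return m.astype(np.uint8)
def contour(im,col,roi):
    x,y,r=roi; m=np.zeros(im.shape[:2],np.uint8); m[y-r:y+r,x-r:x+r]=mask(im,col)[y-r:y+r,x-r:x+r]
    m=cv2.morphologyEx(m,cv2.MORPH_CLOSE,np.ones((3,3)))
    cs=cv2.findContours(m,cv2.RETR_EXTERNAL,cv2.CHAIN_APPROX_NONE)[0]
    return max(cs,key=cv2.contourArea)[:,0].astype(float)
def place(P,p): 
    c,s=np.cos(p[3]),np.sin(p[3]); return P@np.array([[c,s,0],[-s,c,0],[0,0,1]])+p[:3]
def hulls(col,p,n): return [cv2.convexHull(proj(place(P,p),n).astype(np.float32)) for P in MODEL[col]]
def fit(col,cts,p0,fixz=None):
    def f(q):
        p=q if fixz is None else np.r_[q[:2],fixz,q[2]]
        return np.concatenate([[max(cv2.pointPolygonTest(H,tuple(u),True) for H in hulls(col,p,n))-.5 for u in ct] for n,ct in cts.items()])
    q0=np.array(p0,float) if fixz is None else np.array([p0[0],p0[1],p0[3]])
    r=least_squares(f,q0,diff_step=1e-3,x_scale=[.01]*(len(q0)-1)+[.1],loss="soft_l1")
    return r.x,np.sqrt(np.mean(r.fun**2))
def onplane(u,v,n,z):
    c=CAL[n]; d=c["R"].T@np.linalg.inv(c["camera_matrix"])@[u,v,1]; o=-c["R"].T@c["t"]; return o+d*(z-o[2])/d[2]
def draw(im,col,p,n):
    for H in hulls(col,p,n): cv2.polylines(im,[(H*8).astype(np.int32)],True,(255,0,255),1,cv2.LINE_AA,3)
E
cat > m.py <<'E'
from h import *
S={n:snapshot(n) for n in CAL}; O={n:S[n].copy() for n in S}
R=dict(blue=((240,259,34),(264,296,34)),red=((309,241,30),(288,223,34)),yellow=((220,208,24),(158,244,28)),
 green=((311,318,28),(383,312,28)),white=((167,229,26),(158,315,28)),black=((377,288,28),(389,236,28)))
for c,(a,b) in R.items():
    cts={"side":contour(S["side"],c,a),"top":contour(S["top"],c,b)}
    t=cts["top"]; rc=cv2.boxPoints(cv2.minAreaRect(t.astype(np.float32))); w=[onplane(*u,"top",.03) for u in rc]
    e=max((w[1]-w[0],w[2]-w[1]),key=np.linalg.norm)
    p,r=fit(c,cts,[*np.mean(w,0)[:2],0.003,np.arctan2(e[1],e[0])])
    print(c,np.round(p,4),round(r,2),len(cts["side"]),len(t))
    for n in O: draw(O[n],c,p,n)
a=cv2.resize(O["side"][180:360,130:430],None,fx=2.6,fy=2.6); b=cv2.resize(O["top"][180:340,120:430],None,fx=2.5,fy=2.5)
cv2.imwrite("pics/fs.png",a[:,:,::-1]);cv2.imwrite("pics/ft.png",b[:,:,::-1])
E
python3 m.py
```

```text
blue [ 4.7430e-01  2.9500e-02 -2.5000e-03 -3.1307e+00] 3.1 150 161
red [ 6.4100e-01 -2.7400e-02 -2.9000e-03 -2.9401e+00] 2.67 138 156Traceback (most recent call last):
  File "m.py", line 6, in <module>
    cts={"side":contour(S["side"],c,a),"top":contour(S["top"],c,b)}
                                             ~~~~~~~^^^^^^^^^^^^^^
  File "h.py", line 24, in contour
    return max(cs,key=cv2.contourArea)[:,0].astype(float)
           ~~~^^^^^^^^^^^^^^^^^^^^^^^^
ValueError: max() iterable argument is empty
```

Run:
```python
s=open('h.py').read()
a=s.index("def fit"); b=s.index("def onplane")
s=s[:a]+'''def fit(col,cts,p0,fixz=None):
    p0=np.array(p0,float); k=[0,1,2,3] if fixz is None else [0,1,3]
    if fixz is not None: p0[2]=fixz
    def P(u): p=p0.copy(); p[k]+=(u-1)*.3; return p
    def f(u): return np.concatenate([[max(cv2.pointPolygonTest(H,tuple(x),True) for H in hulls(col,P(u),n))-.5 for x in ct] for n,ct in cts.items()])
    r=least_squares(f,np.ones(len(k)),diff_step=1e-3,loss="soft_l1")
    return P(r.x),np.sqrt(np.mean(r.fun**2))
'''+s[b:]
open('h.py','w').write(s)
im=cv2.imread if 0 else None
import cv2
for n,pts in (("side",dict(y=(212,211),y2=(228,205),w=(160,230),b=(385,293),g=(310,331),bl=(240,268),rd=(300,250),tbl=(270,290))),("top",dict(y=(148,258),y2=(160,228),w=(142,318),w2=(175,310),b=(375,236),b2=(400,240),g=(372,300),bl=(255,290),rd=(278,210),fl=(253,300),tbl=(210,330)))):
    h=cv2.cvtColor(cv2.imread(f"pics/{n}0.png"),cv2.COLOR_BGR2HSV)
    print(n,{k:h[v[1],v[0]].tolist() for k,v in pts.items()})
```

```text
side {'y': [26, 255, 145], 'y2': [25, 231, 148], 'w': [30, 3, 169], 'b': [125, 64, 24], 'g': [71, 213, 102], 'bl': [108, 227, 108], 'rd': [0, 208, 108], 'tbl': [18, 124, 162]}
top {'y': [24, 163, 122], 'y2': [24, 159, 184], 'w': [120, 6, 176], 'w2': [126, 7, 177], 'b': [120, 33, 31], 'b2': [120, 23, 22], 'g': [68, 136, 94], 'bl': [108, 94, 125], 'rd': [1, 185, 139], 'fl': [111, 169, 146], 'tbl': [15, 110, 148]}
```

```bash
sed -i 's/yellow=(abs(h-28)<4)&(s>190)&(v>120)/yellow=(abs(h-27)<6)\&(s>145)\&(v>60)/; s/(abs(h-112)<12)&(s>130)/(abs(h-112)<12)\&(s>75)/; s/(abs(h-65)<15)&(s>110)/(abs(h-65)<20)\&(s>80)/; s/(s<60)&(v>125)/(s<60)\&(v>85)/' h.py; python3 m.py
```

```text
blue [ 4.7430e-01  2.9200e-02 -1.4000e-03 -3.1243e+00] 0.49 135 162
red [ 6.4110e-01 -2.7400e-02 -2.9000e-03 -2.9412e+00] 2.66 141 154
yellow [ 0.6011  0.2703 -0.004  -0.5568] 3.21 132 168
green [ 4.2910e-01 -2.4300e-01 -5.0000e-04 -2.3116e+00] 0.47 129 98
white [ 4.3620e-01  2.7110e-01 -9.0000e-04 -1.4042e+00] 0.48 96 130
black [ 6.0350e-01 -2.6580e-01 -1.4000e-03 -1.8814e+00] 1.06 96 117
```

View pics/fs.png

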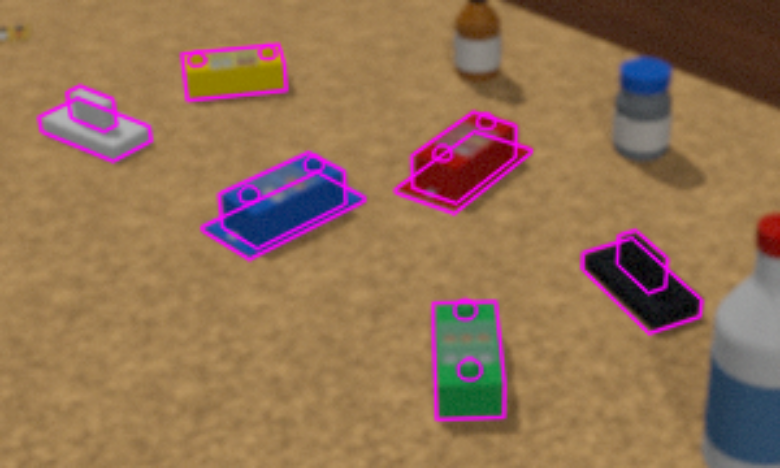

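View pics/ft.png

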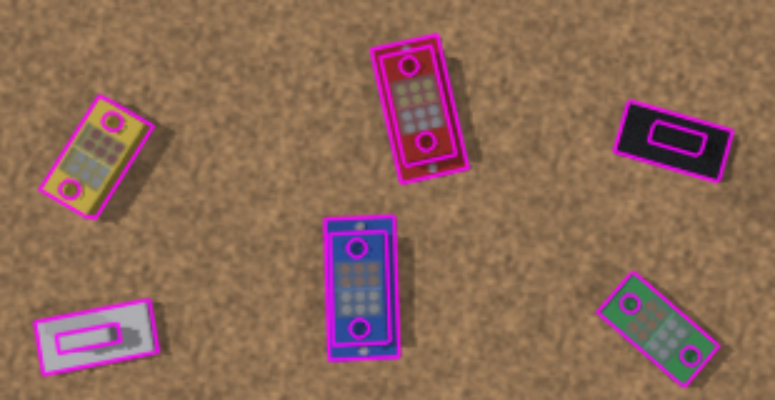

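```bash
cat > g.py <<'E'
import sys,json,numpy as np
from station import *
from scipy.spatial.transform import Rotation as Ro
# usage: g.py jaw x y z psi [x y z psi ...]  -> rows for straight moves from the measured pose
s=sense(); R=Ro.from_quat(s["tool_rot"]); p=np.array(s["tcp_pos"])
a=list(map(float,sys.argv[2:])); rows=[]
for x,y,z,psi in np.reshape(a,(-1,4)):
    T=Ro.from_matrix([[np.cos(psi),np.sin(psi),0],[np.sin(psi),-np.cos(psi),0],[0,0,-1]])
    w=(R.inv()*T).as_rotvec(); d=np.array([x,y,z])-p
    n=max(1,int(np.ceil(max(np.linalg.norm(d)/.055,np.linalg.norm(w)/.17))))
    for i in range(n):
        l=np.round(R.inv().apply((np.array([x,y,z])-p)/(n-i)),4); ww=np.round((R.inv()*T).as_rotvec()/(n-i),3)
        rows.append([*map(float,l),*map(float,ww),float(sys.argv[1])]); p=p+R.apply(l); R=R*Ro.from_rotvec(ww)
print(len(rows)); 
for i in range(0,len(rows),8): print(json.dumps(rows[i:i+8]))
E
python3 g.py -1 .601 .270 .1 2.585 .601 .270 .003 2.585
```

```text
13
[[-0.0462, -0.0187, 0.0119, -0.0, -0.0, 0.026, -1.0], [-0.0467, -0.0175, 0.0119, -0.0, -0.0, 0.026, -1.0], [-0.0472, -0.0163, 0.0119, -0.0, -0.0, 0.026, -1.0], [-0.0476, -0.015, 0.0119, -0.0, 0.0, 0.026, -1.0], [-0.0479, -0.0138, 0.0119, -0.0, 0.0, 0.027, -1.0], [-0.0483, -0.0125, 0.0119, -0.0, 0.0, 0.026, -1.0], [-0.0486, -0.0113, 0.0119, -0.0, 0.0, 0.027, -1.0], [-0.0489, -0.0099, 0.0119, -0.0, 0.0, 0.026, -1.0]]
[[-0.0491, -0.0087, 0.0119, -0.0, 0.0, 0.027, -1.0], [-0.0493, -0.0073, 0.012, -0.0, 0.0, 0.026, -1.0], [-0.0495, -0.0061, 0.0119, -0.001, 0.0, 0.027, -1.0], [-0.0, 0.0, 0.0485, 0.0, 0.0, -0.0, -1.0], [-0.0, 0.0, 0.0485, 0.0, 0.0, -0.0, -1.0]]
```

apply_moves(plan=[[-0.046, -0.019, 0.012, 0, 0, 0.026, -1], [-0.047, -0.017, 0.012, 0, 0, 0.026, -1], [-0.047, -0.016, 0.012, 0, 0, 0.026, -1], [-0.048, -0.015, 0.012, 0, 0, 0.026, -1], [-0.048, -0.014, 0.012, 0, 0, 0.026, -1], [-0.048, -0.012, 0.012, 0, 0, 0.026, -1], [-0.049, -0.011, 0.012, 0, 0, 0.026, -1], [-0.049, -0.01, 0.012, 0, 0, 0.026, -1]], force=40)

```text
t: 1.3
tcp_pos: [0.4846, 0.3608, 0.135]
tool_rot: [0.236, 0.972, 0.0, 0.0]
force: [0.5, 0.8, -0.0]
finger_gap: 1.004
gripper_force: 0.0
```

apply_moves(plan=[[-0.049, -0.009, 0.012, 0, 0, 0.026, -1], [-0.049, -0.007, 0.012, 0, 0, 0.026, -1], [-0.049, -0.006, 0.012, 0, 0, 0.026, -1], [0, 0, 0, 0, 0, 0, -1], [0, 0, 0, 0, 0, 0, -1]])

```text
t: 1.92
tcp_pos: [0.601, 0.2719, 0.099]
tool_rot: [0.273, 0.962, -0.0, -0.001]
force: [-0.1, 0.3, -0.1]
finger_gap: 0.998
gripper_force: 0.0
```

```bash
python3 g.py -1 .601 .270 .045 2.585 .601 .270 .003 2.585
```

```text
2
[[-0.0011, -0.0016, 0.054, -0.001, -0.001, 0.003, -1.0], [-0.0, 0.0, 0.042, 0.0, -0.0, 0.0, -1.0]]
```

apply_moves(plan=[[-0.001, -0.0015, 0.054, 0, 0, 0.003, -1], [0, 0, 0.03, 0, 0, 0, -1], [0, 0, 0.012, 0, 0, 0, -1], [0, 0, 0, 0, 0, 0, -1], [0, 0, 0, 0, 0, 0, 1], [0, 0, 0, 0, 0, 0, 1], [0, 0, 0, 0, 0, 0, 1], [0, 0, 0, 0, 0, 0, 1]])

```text
t: 2.92
tcp_pos: [0.6027, 0.2705, 0.005]
tool_rot: [0.274, 0.962, 0.001, 0.001]
force: [-0.9, -0.0, 5.7]
finger_gap: 0.552
gripper_force: 43.4
```

apply_moves(plan=[[0, 0, 0, 0, 0, 0, 1], [0, 0, 0, 0, 0, 0, 1], [0, 0, -0.03, 0, 0, 0, 1], [0, 0, -0.05, 0, 0, 0, 1], [0, 0, 0, 0, 0, 0, 1]])

```text
t: 3.55
tcp_pos: [0.605, 0.271, 0.0878]
tool_rot: [0.274, 0.962, 0.002, 0.004]
force: [0.1, 0.1, -1.4]
finger_gap: 0.553
gripper_force: 42.8
```

```bash
python3 g.py 1 .4743 .0292 .1 3.159
```

```text
6
[[-0.0028, -0.0457, -0.0023, 0.001, 0.001, -0.096, 1.0], [0.0016, -0.0458, -0.0023, 0.001, 0.001, -0.095, 1.0], [0.006, -0.0454, -0.0022, 0.001, 0.002, -0.096, 1.0], [0.0103, -0.0446, -0.0022, 0.001, 0.001, -0.095, 1.0], [0.0145, -0.0434, -0.0021, 0.0, 0.002, -0.096, 1.0], [0.0186, -0.0419, -0.0021, 0.001, 0.001, -0.095, 1.0]]
```

apply_moves(plan=[[-0.003, -0.046, -0.0023, 0, 0, -0.096, 1], [0.0015, -0.046, -0.0023, 0, 0, -0.096, 1], [0.006, -0.0455, -0.0023, 0, 0, -0.096, 1], [0.01, -0.0445, -0.002, 0, 0, -0.096, 1], [0.0145, -0.0435, -0.002, 0, 0, -0.095, 1], [0.0185, -0.042, -0.002, 0, 0, -0.095, 1], [0, 0, 0, 0, 0, 0, 1], [0, 0, 0, 0, 0, 0, 1]])

```text
t: 4.55
tcp_pos: [0.4718, 0.0274, 0.0959]
tool_rot: [-0.008, 1.0, 0.0, -0.0]
force: [0.0, -0.0, 0.0]
finger_gap: 0.55
gripper_force: 42.7
```

```bash
cat > chk.py <<'E'
# chk.py col baseyaw name : fit held piece against both pictures (the gripper hides part); overlay
from h import *; import sys
s=sense(); tp=s["tcp_pos"]; print("tcp",np.round(tp,4),"rot",np.round(s["tool_rot"],4),"f",np.round(s["force"],1),"gap",round(s["finger_gap"],3))
col=sys.argv[1]; yaw=float(sys.argv[2]); dz=float(sys.argv[3]); O=[]
p=np.r_[tp[:2],tp[2]-dz,yaw]; S={n:snapshot(n) for n in CAL}; cts={}
for n in S:
    c=proj(p[None,:3],n)[0].astype(int); ct=contour(S[n],col,(*c,42)); 
    x0,y0=np.maximum(c-45,0); cts[n]=ct
q,r=fit(col,cts,p); print("free fit",np.round(q,4),"rms",round(r,2))
for n in S:
    im=S[n].copy(); draw(im,col,q,n); c=proj(p[None,:3],n)[0].astype(int); x0,y0=c-48
    O.append(cv2.resize(im[y0:y0+96,x0:x0+96],(400,400)))
cv2.imwrite(f"pics/{sys.argv[4]}.png",np.hstack(O)[:,:,::-1])
E
python3 chk.py yellow 3.159 .003 y1
```

```text
tcp [0.4718 0.0274 0.0959] rot [-8.4e-03  1.0e+00  1.0e-04 -0.0e+00] f [ 0. -0.  0.] gap 0.55
free fit [0.4681 0.0265 0.0928 3.2399] rms 3.64
```

View pics/y1.png

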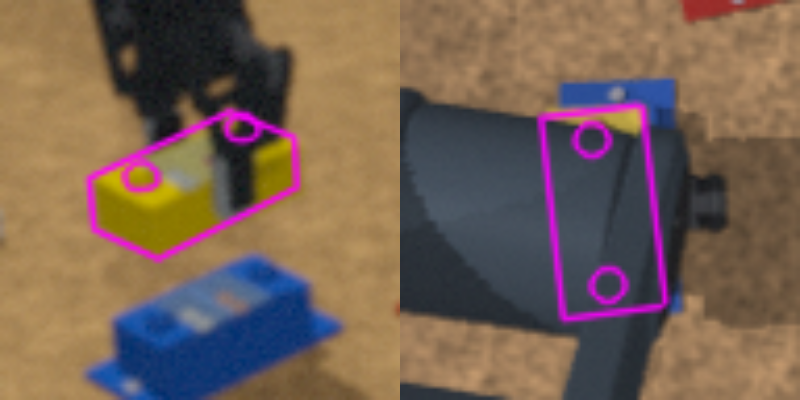

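```bash
cat > chk2.py <<'E'
# chk2.py col dz [name]: held piece from the side view: yaw from the tool, solve slide along tool x and height
from h import *; import sys
s=sense(); tp=np.array(s["tcp_pos"]); r=s["tool_rot"]; psi=2*np.arctan2(r[1],r[0]); print("tcp",np.round(tp,4),"psi",round(psi,4),"gap",round(s["finger_gap"],3))
col=sys.argv[1]; dz=float(sys.argv[2]); e=np.array([np.cos(psi),np.sin(psi),0])
n="side"; im=snapshot(n); c=proj((tp-[0,0,dz-.015])[None],n)[0].astype(int); ct=contour(im,col,(*c,int(sys.argv[4]) if len(sys.argv)>4 else 34))
v=cv2.erode(im.max(2),np.ones((7,7))); 
if col!="black": ct=np.array([u for u in ct if v[int(u[1]),int(u[0])]>58])
P=lambda u:np.r_[tp+e*(u[0]-1)*.3-[0,0,dz]+np.array([0,0,1])*(u[1]-1)*.3,psi]
f=lambda u:[max(cv2.pointPolygonTest(H,tuple(x),True) for H in hulls(col,P(u),n))-.5 for x in ct]
q=least_squares(f,[1.,1.],diff_step=1e-3,loss="soft_l1",f_scale=.5); p=P(q.x)
print("obj",np.round(p,4),"slide",round((q.x[0]-1)*.3,4),"tcp-z",round(tp[2]-p[2],4),"n",len(ct),"rms",round(np.sqrt(np.mean(np.square(f(q.x)))),2))
if len(sys.argv)>3:
    draw(im,col,p,n); x0,y0=c-48; cv2.imwrite(f"pics/{sys.argv[3]}.png",cv2.resize(im[y0:y0+96,x0:x0+96],(500,500))[:,:,::-1])
E
python3 chk2.py yellow .003 y2
```

```text
tcp [0.4722 0.0281 0.096 ] psi 3.1604 gap 0.555
obj [0.4713 0.0281 0.0906 3.1604] slide 0.0009 tcp-z 0.0054 n 83 rms 4.56
```

View pics/y2.png

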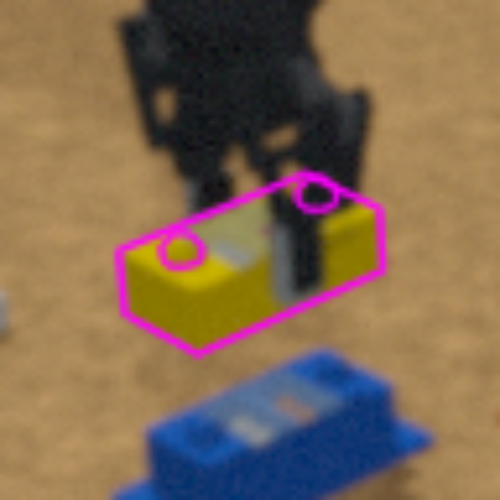

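```bash
python3 g.py 1 .4753 .0292 .055 3.159 .4753 .0292 .040 3.159
```

```text
2
[[-0.0031, 0.0009, 0.041, 0.0, 0.0, 0.002, 1.0], [-0.0, -0.0, 0.015, 0.0, 0.0, -0.0, 1.0]]
```

apply_moves(plan=[[-0.003, 0.001, 0.02, 0, 0, 0.002, 1], [0, 0, 0.02, 0, 0, 0, 1], [0, 0, 0.005, 0, 0, 0, 1], [0, 0, 0.005, 0, 0, 0, 1], [0, 0, 0, 0, 0, 0, 1]])

```text
t: 5.32
tcp_pos: [0.4748, 0.0287, 0.0463]
tool_rot: [-0.008, 1.0, -0.0, 0.0]
force: [0.3, -0.4, -0.1]
finger_gap: 0.553
gripper_force: 42.7
```

apply_moves(plan=[[0, 0, 0.003, 0, 0, 0, 1], [0, 0, 0.002, 0, 0, 0, 1], [0, 0, 0, 0, 0, 0, 1]])

```text
t: 5.7
tcp_pos: [0.4746, 0.0284, 0.0412]
tool_rot: [-0.008, 1.0, -0.0, 0.0]
force: [0.5, -0.6, -1.2]
finger_gap: 0.55
gripper_force: 42.7
```

apply_moves(plan=[[0, 0, 0.002, 0, 0, 0, 1], [0, 0, 0.0015, 0, 0, 0, 1], [0, 0, 0, 0, 0, 0, 1]])

```text
t: 6.08
tcp_pos: [0.4747, 0.0284, 0.0389]
tool_rot: [-0.008, 1.0, -0.0, 0.0]
force: [-1.1, -0.4, 11.4]
finger_gap: 0.552
gripper_force: 44.0
```

apply_moves(plan=[[0, 0, 0.002, 0, 0, 0, 1], [0, 0, 0, 0, 0, 0, 1]])

```text
t: 6.32
tcp_pos: [0.4747, 0.0284, 0.0389]
tool_rot: [-0.008, 1.0, -0.0, 0.001]
force: [-4.4, -1.3, 31.3]
finger_gap: 0.556
gripper_force: 46.4
```

apply_moves(plan=[[0, 0, -0.003, 0, 0, 0, 1], [0, 0, 0, 0, 0, 0, -1], [0, 0, 0, 0, 0, 0, -1], [0, 0, 0, 0, 0, 0, -1], [0, 0, -0.02, 0, 0, 0, -1], [0, 0, -0.05, 0, 0, 0, -1], [0, 0, -0.05, 0, 0, 0, -1], [0, 0, 0, 0, 0, 0, -1]])

```text
t: 7.32
tcp_pos: [0.4771, 0.0282, 0.1617]
tool_rot: [-0.008, 1.0, -0.001, 0.004]
force: [-0.4, -0.1, -0.4]
finger_gap: 1.005
gripper_force: 0.0
```

```bash
python3 g.py -1 .4291 -.243 .12 .83
```

```text
14
[[0.0038, -0.0193, 0.003, 0.001, 0.0, 0.166, -1.0], [0.0005, -0.0197, 0.003, 0.001, 0.0, 0.166, -1.0], [-0.0027, -0.0195, 0.003, 0.001, 0.001, 0.166, -1.0], [-0.0059, -0.0187, 0.003, 0.001, 0.001, 0.166, -1.0], [-0.0089, -0.0175, 0.003, 0.001, 0.001, 0.166, -1.0], [-0.0117, -0.0158, 0.0031, 0.0, 0.001, 0.166, -1.0], [-0.0142, -0.0136, 0.003, 0.0, 0.0, 0.167, -1.0], [-0.0162, -0.0111, 0.003, 0.001, 0.0, 0.166, -1.0]]
[[-0.0178, -0.0083, 0.0031, 0.001, 0.001, 0.167, -1.0], [-0.019, -0.0052, 0.003, 0.0, 0.001, 0.166, -1.0], [-0.0196, -0.002, 0.003, 0.0, 0.0, 0.167, -1.0], [-0.0196, 0.0013, 0.003, 0.001, 0.0, 0.166, -1.0], [-0.0191, 0.0046, 0.0031, 0.0, 0.001, 0.167, -1.0], [-0.0181, 0.0077, 0.003, 0.001, 0.0, 0.166, -1.0]]
```

apply_moves(plan=[[0.004, -0.019, 0.003, 0, 0, 0.166, -1], [0.0005, -0.02, 0.003, 0, 0, 0.166, -1], [-0.0025, -0.0195, 0.003, 0, 0, 0.166, -1], [-0.006, -0.0185, 0.003, 0, 0, 0.166, -1], [-0.009, -0.0175, 0.003, 0, 0, 0.166, -1], [-0.0115, -0.016, 0.003, 0, 0, 0.166, -1], [-0.014, -0.0135, 0.003, 0, 0, 0.167, -1], [-0.016, -0.011, 0.003, 0, 0, 0.166, -1]])

```text
t: 8.32
tcp_pos: [0.4454, -0.1259, 0.1331]
tool_rot: [0.612, 0.79, -0.0, -0.002]
force: [0.3, -0.6, 0.3]
finger_gap: 1.003
gripper_force: 0.0
```

apply_moves(plan=[[-0.018, -0.0085, 0.003, 0, 0, 0.167, -1], [-0.019, -0.005, 0.003, 0, 0, 0.166, -1], [-0.0195, -0.002, 0.003, 0, 0, 0.167, -1], [-0.0195, 0.0015, 0.003, 0, 0, 0.166, -1], [-0.019, 0.0045, 0.003, 0, 0, 0.167, -1], [-0.018, 0.0075, 0.003, 0, 0, 0.166, -1], [0, 0, 0, 0, 0, 0, -1], [0, 0, 0, 0, 0, 0, -1]])

```text
t: 9.32
tcp_pos: [0.4254, -0.2406, 0.1159]
tool_rot: [0.915, 0.404, -0.0, -0.001]
force: [-0.4, 0.3, -0.4]
finger_gap: 1.003
gripper_force: 0.0
```

```bash
python3 g.py -1 .4291 -.243 .045 .83 .4291 -.243 .0045 .83
python3 - <<'E'
from h import *
S={n:snapshot(n) for n in CAL}
a=[.474,.0285,.033,3.159]
p,r=fit("yellow",{"side":contour(S["side"],"yellow",(240,252,34)),"top":contour(S["top"],"yellow",(264,290,34))},a); print("yellow on blue",p,r)
O=[]
for n in S:
    im=S[n]; draw(im,"yellow",p,n); x,y=proj(np.array([a[:3]]),n)[0].astype(int); O.append(cv2.resize(im[y-45:y+45,x-45:x+45],(400,400)))
cv2.imwrite("pics/y3.png",np.hstack(O)[:,:,::-1])
E
```

```text
3
[[0.0004, 0.0023, 0.0354, -0.001, -0.0, 0.001, -1.0], [0.0003, 0.0022, 0.0355, -0.002, -0.0, 0.001, -1.0], [0.0, -0.0, 0.0405, 0.0, -0.0, -0.0, -1.0]]
yellow on blue [0.47452493 0.0290212  0.03365641 3.15942529] 3.511873734229379
```

View pics/y3.png

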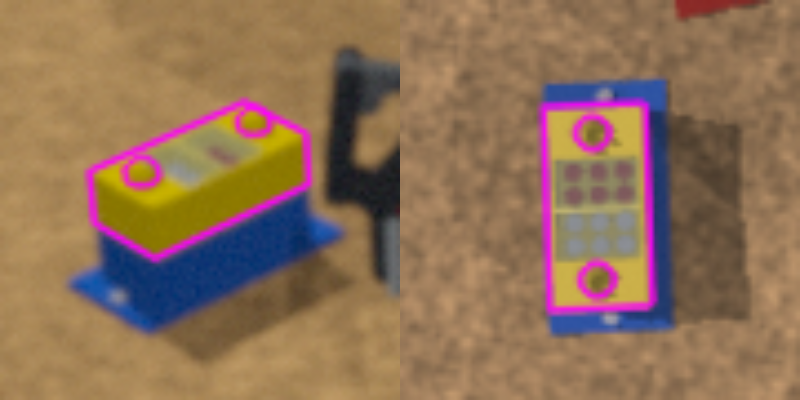

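Yellow sits flush on blue (overlay matches in both views; side crop around (200,190), top around (600,205)). On to green.

apply_moves(plan=[[0.0005, 0.0025, 0.035, 0, 0, 0.001, -1], [0.0005, 0.002, 0.035, -0.002, 0, 0.001, -1], [0, 0, 0.025, 0, 0, 0, -1], [0, 0, 0.012, 0, 0, 0, -1], [0, 0, 0, 0, 0, 0, -1], [0, 0, 0, 0, 0, 0, -1]])

```text
t: 10.18
tcp_pos: [0.4306, -0.2442, 0.0105]
tool_rot: [0.915, 0.402, 0.001, 0.002]
force: [-0.0, -0.2, -0.3]
finger_gap: 1.002
gripper_force: 0.0
```

apply_moves(plan=[[0, 0, 0, 0, 0, 0, 1], [0, 0, 0, 0, 0, 0, 1], [0, 0, 0, 0, 0, 0, 1], [0, 0, 0, 0, 0, 0, 1], [0, 0, 0, 0, 0, 0, 1]])

```text
t: 10.8
tcp_pos: [0.4303, -0.2442, 0.0105]
tool_rot: [0.916, 0.402, 0.001, 0.001]
force: [-0.1, 1.0, 6.1]
finger_gap: 0.55
gripper_force: 42.3
```

apply_moves(plan=[[0, 0, -0.03, 0, 0, 0, 1], [0, 0, -0.05, 0, 0, 0, 1], [0, 0, -0.05, 0, 0, 0, 1], [0, 0, 0, 0, 0, 0, 1], [0, 0, 0, 0, 0, 0, 1]])

```text
t: 11.42
tcp_pos: [0.4294, -0.2434, 0.1394]
tool_rot: [0.916, 0.402, 0.0, 0.001]
force: [-0.4, 0.1, -0.7]
finger_gap: 0.553
gripper_force: 41.9
```

```bash
python3 g.py 1 .4745 .0287 .13 .0175
```

```text
6
[[0.0385, -0.0252, 0.0015, 0.0, -0.0, 0.135, 1.0], [0.0348, -0.0301, 0.0015, 0.0, -0.0, 0.135, 1.0], [0.0304, -0.0345, 0.0016, 0.0, -0.0, 0.135, 1.0], [0.0254, -0.0383, 0.0015, 0.0, -0.0, 0.135, 1.0], [0.0201, -0.0413, 0.0016, 0.0, -0.0, 0.135, 1.0], [0.0143, -0.0437, 0.0015, 0.001, -0.001, 0.135, 1.0]]
```

apply_moves(plan=[[0.0385, -0.025, 0.0015, 0, 0, 0.135, 1], [0.035, -0.03, 0.0015, 0, 0, 0.135, 1], [0.0305, -0.0345, 0.0015, 0, 0, 0.135, 1], [0.0255, -0.0385, 0.0015, 0, 0, 0.135, 1], [0.02, -0.0415, 0.0015, 0, 0, 0.135, 1], [0.0145, -0.0435, 0.0015, 0, 0, 0.135, 1], [0, 0, 0, 0, 0, 0, 1], [0, 0, 0, 0, 0, 0, 1]])

```text
t: 12.42
tcp_pos: [0.4745, 0.0285, 0.1291]
tool_rot: [1.0, 0.01, -0.001, 0.001]
force: [-0.1, -0.2, -0.9]
finger_gap: 0.55
gripper_force: 41.8
```

```bash
python3 chk2.py green .0105 g1
```

```text
tcp [0.4745 0.0285 0.1291] psi 0.0194 gap 0.55
obj [0.4769 0.0285 0.119  0.0194] slide 0.0023 tcp-z 0.0101 n 100 rms 3.2
```

View pics/g1.png

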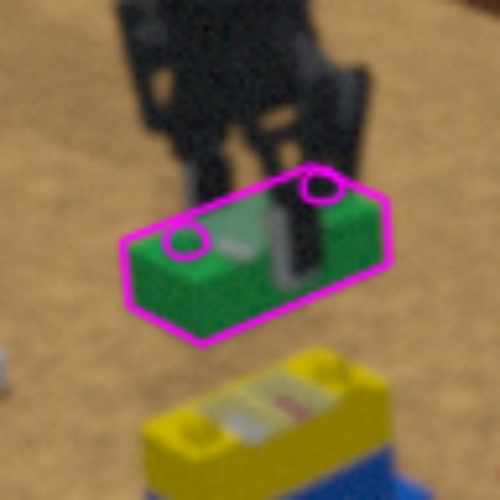

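apply_moves(plan=[[-0.0015, 0, 0.02, 0, 0, -0.002, 1], [0, 0, 0.018, 0, 0, 0, 1], [0, 0, 0.004, 0, 0, 0, 1], [0, 0, 0.003, 0, 0, 0, 1], [0, 0, 0.002, 0, 0, 0, 1], [0, 0, 0, 0, 0, 0, 1]])

```text
t: 13.22
tcp_pos: [0.4743, 0.0283, 0.0837]
tool_rot: [1.0, 0.01, 0.001, 0.001]
force: [0.6, 0.1, -0.6]
finger_gap: 0.553
gripper_force: 41.8
```

apply_moves(plan=[[0, 0, 0.003, 0, 0, 0, 1], [0, 0, 0.002, 0, 0, 0, 1], [0, 0, 0, 0, 0, 0, 1]])

```text
t: 13.6
tcp_pos: [0.474, 0.0285, 0.0783]
tool_rot: [1.0, 0.01, 0.001, 0.001]
force: [0.2, -0.2, -1.4]
finger_gap: 0.549
gripper_force: 41.8
```

apply_moves(plan=[[0, 0, 0.002, 0, 0, 0, 1], [0, 0, 0.002, 0, 0, 0, 1], [0, 0, 0, 0, 0, 0, 1]])

```text
t: 13.98
tcp_pos: [0.4742, 0.0284, 0.0745]
tool_rot: [1.0, 0.01, 0.001, 0.001]
force: [0.2, 0.1, 1.4]
finger_gap: 0.552
gripper_force: 42.1
```

apply_moves(plan=[[0, 0, 0.002, 0, 0, 0, 1], [0, 0, 0, 0, 0, 0, 1]])

```text
t: 14.22
tcp_pos: [0.4742, 0.0284, 0.0744]
tool_rot: [1.0, 0.01, 0.001, 0.001]
force: [-4.1, 0.8, 20.6]
finger_gap: 0.548
gripper_force: 44.3
```

apply_moves(plan=[[0, 0, -0.002, 0, 0, 0, 1], [0, 0, 0, 0, 0, 0, -1], [0, 0, 0, 0, 0, 0, -1], [0, 0, 0, 0, 0, 0, -1], [0, 0, -0.02, 0, 0, 0, -1], [0, 0, -0.05, 0, 0, 0, -1], [0, 0, 0, 0, 0, 0, -1], [0, 0, 0, 0, 0, 0, -1]])

```text
t: 15.22
tcp_pos: [0.4736, 0.0285, 0.1441]
tool_rot: [1.0, 0.01, 0.0, 0.001]
force: [-0.4, -0.5, 0.1]
finger_gap: 1.0
gripper_force: 0.0
```

```bash
python3 g.py -1 .4362 .2711 .11 1.737
```

```text
11
[[-0.003, -0.0221, 0.0031, 0.0, 0.0, -0.156, -1.0], [0.0005, -0.0223, 0.0031, 0.0, 0.0, -0.156, -1.0], [0.004, -0.022, 0.0031, 0.0, 0.0, -0.156, -1.0], [0.0073, -0.0211, 0.0031, 0.0, 0.0, -0.156, -1.0], [0.0105, -0.0197, 0.0031, 0.0, 0.0, -0.156, -1.0], [0.0135, -0.0178, 0.003, 0.0, 0.0, -0.156, -1.0], [0.016, -0.0155, 0.0031, 0.0, 0.0, -0.156, -1.0], [0.0183, -0.0128, 0.003, 0.0, 0.0, -0.156, -1.0]]
[[0.02, -0.0098, 0.0031, 0.0, 0.0, -0.156, -1.0], [0.0213, -0.0066, 0.003, 0.0, 0.001, -0.157, -1.0], [0.0221, -0.0032, 0.0031, 0.001, 0.0, -0.156, -1.0]]
```

apply_moves(plan=[[-0.003, -0.022, 0.003, 0, 0, -0.156, -1], [0.0005, -0.0225, 0.003, 0, 0, -0.156, -1], [0.004, -0.022, 0.003, 0, 0, -0.156, -1], [0.0075, -0.021, 0.003, 0, 0, -0.156, -1], [0.0105, -0.0195, 0.003, 0, 0, -0.156, -1], [0.0135, -0.018, 0.003, 0, 0, -0.156, -1], [0.016, -0.0155, 0.003, 0, 0, -0.156, -1], [0.0185, -0.013, 0.003, 0, 0, -0.156, -1]])

```text
t: 16.23
tcp_pos: [0.4455, 0.2057, 0.1183]
tool_rot: [0.804, 0.594, -0.002, 0.0]
force: [0.2, -0.0, -0.5]
finger_gap: 1.0
gripper_force: 0.0
```

apply_moves(plan=[[0.02, -0.01, 0.003, 0, 0, -0.156, -1], [0.0215, -0.0065, 0.003, 0, 0, -0.157, -1], [0.022, -0.003, 0.003, 0, 0, -0.156, -1], [0, 0, 0, 0, 0, 0, -1], [0, 0, 0, 0, 0, 0, -1]])

```text
t: 16.85
tcp_pos: [0.436, 0.2709, 0.11]
tool_rot: [0.647, 0.763, -0.001, 0.0]
force: [-0.3, 0.5, -0.9]
finger_gap: 0.997
gripper_force: 0.0
```

```bash
python3 g.py -1 .4362 .2711 .06 1.737  .4362 .2711 .021 1.737
python3 - <<'E'
from h import *
S={n:snapshot(n) for n in CAL}
a=[.474,.0285,.063,3.159]; R={n:(*proj(np.array([[.474,.0285,.078]]),n)[0].astype(int),34) for n in S}
print("green on yellow",fit("green",{n:contour(S[n],"green",R[n]) for n in S},a))
E
```

```text
2
[[0.0003, 0.0003, 0.05, -0.001, 0.002, -0.002, -1.0], [0.0, -0.0, 0.039, -0.0, 0.0, 0.0, -1.0]]
green on yellow (array([0.47480244, 0.02877942, 0.06318814, 3.16813334]), np.float64(0.6111050088445827))
```

apply_moves(plan=[[0, 0, 0.05, 0, 0, 0, -1], [0, 0, 0.025, 0, 0, 0, -1], [0, 0, 0.013, 0, 0, 0, -1], [0, 0, 0, 0, 0, 0, -1], [0, 0, 0, 0, 0, 0, -1]])

```text
t: 17.58
tcp_pos: [0.4376, 0.2715, 0.0238]
tool_rot: [0.646, 0.763, 0.001, 0.001]
force: [0.6, 0.4, -0.1]
finger_gap: 1.0
gripper_force: 0.0
```

apply_moves(plan=[[0, 0, 0, 0, 0, 0, 1], [0, 0, 0, 0, 0, 0, 1], [0, 0, 0, 0, 0, 0, 1], [0, 0, 0, 0, 0, 0, 1], [0, 0, 0, 0, 0, 0, 1], [0, 0, 0, 0, 0, 0, 1], [0, 0, 0, 0, 0, 0, 1]])

```text
t: 18.45
tcp_pos: [0.4372, 0.2715, 0.0233]
tool_rot: [0.646, 0.763, 0.0, 0.001]
force: [-0.2, 0.6, 5.2]
finger_gap: 0.18
gripper_force: 40.0
```

apply_moves(plan=[[0, 0, -0.03, 0, 0, 0, 1], [0, 0, -0.05, 0, 0, 0, 1], [0, 0, -0.05, 0, 0, 0, 1], [0, 0, -0.04, 0, 0, 0, 1], [0, 0, 0, 0, 0, 0, 1]])

```text
t: 19.08
tcp_pos: [0.4384, 0.2723, 0.1957]
tool_rot: [0.646, 0.763, 0.003, 0.003]
force: [0.1, -0.1, -0.6]
finger_gap: 0.175
gripper_force: 39.2
```

```bash
python3 g.py 1 .4745 .0286 .18 3.159
```

```text
9
[[-0.0274, -0.0005, 0.0018, 0.001, 0.001, -0.158, 1.0], [-0.0269, -0.0048, 0.0017, 0.001, 0.001, -0.158, 1.0], [-0.0259, -0.009, 0.0017, 0.001, 0.001, -0.158, 1.0], [-0.0241, -0.013, 0.0017, 0.001, 0.0, -0.158, 1.0], [-0.0218, -0.0166, 0.0017, 0.001, 0.0, -0.158, 1.0], [-0.0189, -0.0198, 0.0017, 0.0, 0.001, -0.158, 1.0], [-0.0155, -0.0226, 0.0017, 0.001, 0.0, -0.158, 1.0], [-0.0118, -0.0247, 0.0018, 0.0, 0.001, -0.158, 1.0]]
[[-0.0077, -0.0262, 0.0017, 0.001, 0.0, -0.158, 1.0]]
```

apply_moves(plan=[[-0.0275, -0.0005, 0.002, 0, 0, -0.158, 1], [-0.027, -0.005, 0.002, 0, 0, -0.158, 1], [-0.026, -0.009, 0.002, 0, 0, -0.158, 1], [-0.024, -0.013, 0.002, 0, 0, -0.158, 1], [-0.022, -0.0165, 0.002, 0, 0, -0.158, 1], [-0.019, -0.02, 0.0015, 0, 0, -0.158, 1], [-0.0155, -0.0225, 0.0015, 0, 0, -0.158, 1], [-0.012, -0.0245, 0.0015, 0, 0, -0.158, 1]])

```text
t: 20.08
tcp_pos: [0.4677, 0.0538, 0.177]
tool_rot: [0.068, 0.998, -0.001, -0.001]
force: [-0.2, 1.6, -0.2]
finger_gap: 0.179
gripper_force: 39.2
```

apply_moves(plan=[[-0.0075, -0.026, 0.0015, 0, 0, -0.158, 1], [0, 0, 0, 0, 0, 0, 1], [0, 0, 0, 0, 0, 0, 1]])

```text
t: 20.45
tcp_pos: [0.4717, 0.0282, 0.1763]
tool_rot: [-0.008, 1.0, -0.0, -0.001]
force: [-0.2, -0.4, -1.2]
finger_gap: 0.178
gripper_force: 39.2
```

```bash
python3 chk2.py white .0235 w1
```

```text
tcp [0.4717 0.0282 0.1763] psi 3.1568 gap 0.178
obj [0.4731 0.0283 0.1526 3.1568] slide -0.0014 tcp-z 0.0237 n 98 rms 0.36
```

View pics/w1.png

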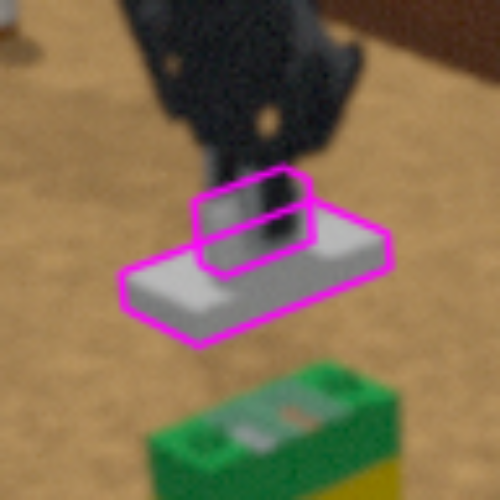

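apply_moves(plan=[[-0.0015, 0.0005, 0.02, 0, 0, -0.002, 1], [0, 0, 0.02, 0, 0, 0, 1], [0, 0, 0.006, 0, 0, 0, 1], [0, 0, 0.003, 0, 0, 0, 1], [0, 0, 0, 0, 0, 0, 1]])

```text
t: 21.12
tcp_pos: [0.4746, 0.0284, 0.1287]
tool_rot: [-0.01, 1.0, -0.001, 0.001]
force: [-1.0, -0.4, 0.3]
finger_gap: 0.177
gripper_force: 39.2
```

apply_moves(plan=[[0, 0, 0.003, 0, 0, 0, 1], [0, 0, 0.003, 0, 0, 0, 1], [0, 0, 0, 0, 0, 0, 1]])

```text
t: 21.5
tcp_pos: [0.4743, 0.0282, 0.1223]
tool_rot: [-0.01, 1.0, -0.001, 0.001]
force: [0.2, -0.7, -0.7]
finger_gap: 0.177
gripper_force: 39.2
```

apply_moves(plan=[[0, 0, 0.003, 0, 0, 0, 1], [0, 0, 0.002, 0, 0, 0, 1], [0, 0, 0, 0, 0, 0, 1]])

```text
t: 21.88
tcp_pos: [0.4744, 0.0282, 0.1174]
tool_rot: [-0.01, 1.0, -0.001, 0.001]
force: [0.3, -0.7, 0.0]
finger_gap: 0.178
gripper_force: 39.2
```

apply_moves(plan=[[0, 0, 0.002, 0, 0, 0, 1], [0, 0, 0, 0, 0, 0, 1]])

```text
t: 22.12
tcp_pos: [0.4744, 0.0282, 0.1172]
tool_rot: [-0.01, 1.0, -0.001, 0.001]
force: [-4.3, -0.5, 17.0]
finger_gap: 0.174
gripper_force: 41.6
```

apply_moves(plan=[[0, 0, -0.002, 0, 0, 0, 1], [0, 0, 0, 0, 0, 0, -1], [0, 0, 0, 0, 0, 0, -1], [0, 0, 0, 0, 0, 0, -1], [0, 0, -0.02, 0, 0, 0, -1], [0, 0, -0.05, 0, 0, 0, -1], [0, 0, 0, 0, 0, 0, -1], [0, 0, 0, 0, 0, 0, -1]])

```text
t: 23.12
tcp_pos: [0.4739, 0.0284, 0.1872]
tool_rot: [-0.01, 1.0, -0.001, 0.001]
force: [-0.2, -0.2, 0.0]
finger_gap: 1.002
gripper_force: 0.0
```

```bash
python3 g.py -1 .6035 -.2658 .13 1.26
```

```text
12
[[-0.0103, -0.0247, 0.0048, 0.0, 0.0, 0.158, -1.0], [-0.0141, -0.0228, 0.0048, 0.0, 0.0, 0.158, -1.0], [-0.0175, -0.0203, 0.0048, 0.0, 0.0, 0.158, -1.0], [-0.0205, -0.0173, 0.0048, 0.0, 0.0, 0.159, -1.0], [-0.0229, -0.0138, 0.0048, 0.0, 0.0, 0.158, -1.0], [-0.0248, -0.01, 0.0048, 0.0, 0.0, 0.159, -1.0], [-0.0261, -0.006, 0.0048, 0.0, 0.0, 0.158, -1.0], [-0.0267, -0.0018, 0.0048, 0.0, 0.0, 0.159, -1.0]]
[[-0.0267, 0.0025, 0.0048, 0.0, 0.0, 0.158, -1.0], [-0.0259, 0.0066, 0.0048, 0.0, 0.0, 0.159, -1.0], [-0.0246, 0.0107, 0.0048, 0.001, 0.001, 0.158, -1.0], [-0.0226, 0.0143, 0.0048, 0.0, 0.0, 0.159, -1.0]]
```

apply_moves(plan=[[-0.01, -0.0245, 0, 0, 0, 0.158, -1], [-0.014, -0.023, 0.003, 0, 0, 0.158, -1], [-0.0175, -0.0205, 0.005, 0, 0, 0.158, -1], [-0.0205, -0.0175, 0.005, 0, 0, 0.159, -1], [-0.023, -0.014, 0.005, 0, 0, 0.158, -1], [-0.025, -0.01, 0.005, 0, 0, 0.159, -1], [-0.026, -0.006, 0.005, 0, 0, 0.158, -1], [-0.0265, -0.002, 0.005, 0, 0, 0.159, -1]])

```text
t: 24.12
tcp_pos: [0.559, -0.1686, 0.1525]
tool_rot: [0.586, 0.81, -0.0, -0.001]
force: [1.1, -0.7, 0.4]
finger_gap: 1.001
gripper_force: 0.0
```

apply_moves(plan=[[-0.0265, 0.0025, 0.005, 0, 0, 0.158, -1], [-0.026, 0.0065, 0.005, 0, 0, 0.159, -1], [-0.0245, 0.0105, 0.005, 0, 0, 0.158, -1], [-0.0225, 0.0145, 0.005, 0, 0, 0.159, -1], [0, 0, 0, 0, 0, 0, -1], [0, 0, 0, 0, 0, 0, -1]])

```text
t: 24.88
tcp_pos: [0.6016, -0.2648, 0.1335]
tool_rot: [0.808, 0.59, -0.0, -0.001]
force: [0.1, 1.2, 0.2]
finger_gap: 1.001
gripper_force: 0.0
```

```bash
python3 g.py -1 .6035 -.2658 .06 1.26 .6035 -.2658 .0235 1.26
python3 - <<'E'
from h import *
S={n:snapshot(n) for n in CAL}
a=[.474,.0285,.094,3.159]; R={n:(*proj(np.array([[.474,.0285,.11]]),n)[0].astype(int),34) for n in S}
print("white on green",fit("white",{n:contour(S[n],"white",R[n]) for n in S},a))
O=[]
for n in S:
    im=S[n]; x,y,_=R[n]; O.append(cv2.resize(im[y-45:y+45,x-45:x+45],(400,400)))
cv2.imwrite("pics/w2.png",np.hstack(O)[:,:,::-1])
E
```

```text
3
[[-0.0002, 0.0011, 0.0368, -0.001, -0.0, 0.001, -1.0], [-0.0002, 0.0011, 0.0367, -0.001, -0.001, 0.001, -1.0], [0.0, -0.0, 0.0365, 0.0, 0.0, -0.0, -1.0]]
white on green (array([0.47580463, 0.02770596, 0.09302205, 3.15961589]), np.float64(2.161853475721871))
```

View pics/w2.png

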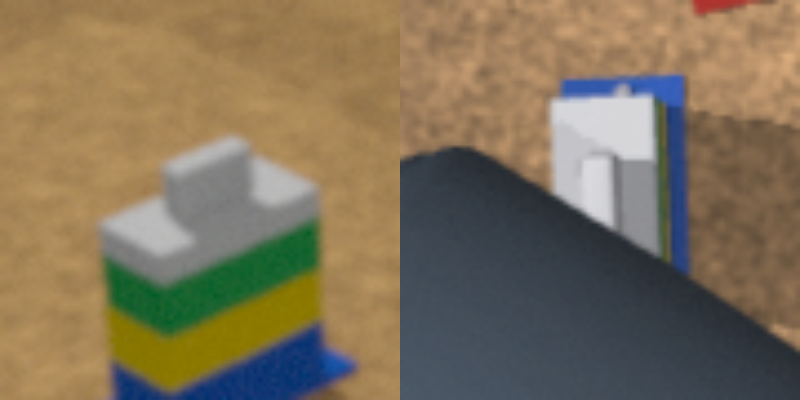

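The stack blue/yellow/green/white is level and flush (side crop, column around x 100–320). Now black.

apply_moves(plan=[[0, 0.001, 0.037, 0, 0, 0.001, -1], [0, 0.001, 0.037, -0.001, 0, 0.001, -1], [0, 0, 0.026, 0, 0, 0, -1], [0, 0, 0.01, 0, 0, 0, -1], [0, 0, 0, 0, 0, 0, -1], [0, 0, 0, 0, 0, 0, -1]])

```text
t: 25.72
tcp_pos: [0.6059, -0.2673, 0.0264]
tool_rot: [0.809, 0.588, 0.001, 0.003]
force: [0.2, -0.0, 0.5]
finger_gap: 0.998
gripper_force: 0.0
```

apply_moves(plan=[[0, 0, 0, 0, 0, 0, 1], [0, 0, 0, 0, 0, 0, 1], [0, 0, 0, 0, 0, 0, 1], [0, 0, 0, 0, 0, 0, 1], [0, 0, 0, 0, 0, 0, 1], [0, 0, 0, 0, 0, 0, 1], [0, 0, 0, 0, 0, 0, 1]])

```text
t: 26.6
tcp_pos: [0.6053, -0.2672, 0.0253]
tool_rot: [0.809, 0.588, 0.001, 0.002]
force: [0.3, -1.0, 3.5]
finger_gap: 0.179
gripper_force: 39.8
```

apply_moves(plan=[[0, 0, -0.03, 0, 0, 0, 1], [0, 0, -0.05, 0, 0, 0, 1], [0, 0, -0.02, 0, 0, 0, 1], [0, 0, 0, 0, 0, 0, 1]])

```text
t: 27.1
tcp_pos: [0.6054, -0.2672, 0.1262]
tool_rot: [0.809, 0.588, 0.001, 0.003]
force: [0.6, 0.4, -1.0]
finger_gap: 0.177
gripper_force: 39.3
```

```bash
python3 g.py 1 .6411 -.0274 .12 .2
```

```text
7
[[0.0342, -0.0057, 0.0008, 0.001, -0.0, 0.151, 1.0], [0.0329, -0.0108, 0.0008, 0.001, -0.0, 0.151, 1.0], [0.0309, -0.0156, 0.0008, 0.001, -0.0, 0.151, 1.0], [0.0282, -0.0201, 0.0008, 0.001, -0.0, 0.151, 1.0], [0.0249, -0.0241, 0.0009, 0.0, -0.0, 0.151, 1.0], [0.021, -0.0275, 0.0009, 0.001, -0.001, 0.151, 1.0], [0.0166, -0.0304, 0.0009, 0.0, -0.0, 0.152, 1.0]]
```

apply_moves(plan=[[0.034, -0.0055, 0.001, 0.001, 0, 0.151, 1], [0.033, -0.011, 0.001, 0.001, 0, 0.151, 1], [0.031, -0.0155, 0.001, 0.001, 0, 0.151, 1], [0.028, -0.02, 0.001, 0.001, 0, 0.151, 1], [0.025, -0.024, 0.001, 0, 0, 0.151, 1], [0.021, -0.0275, 0.001, 0.001, 0, 0.151, 1], [0.0165, -0.0305, 0.001, 0, 0, 0.152, 1], [0, 0, 0, 0, 0, 0, 1]])

```text
t: 28.1
tcp_pos: [0.6387, -0.0242, 0.1152]
tool_rot: [0.995, 0.102, -0.003, -0.002]
force: [0.2, -0.0, -0.6]
finger_gap: 0.176
gripper_force: 39.3
```

apply_moves(plan=[[0, 0, 0, 0, 0, 0, 1]])

```text
t: 28.22
tcp_pos: [0.6395, -0.0273, 0.1162]
tool_rot: [0.995, 0.1, -0.002, -0.001]
force: [-1.3, -0.7, -1.0]
finger_gap: 0.176
gripper_force: 39.3
```

```bash
python3 chk2.py black .0255 k1
```

```text
tcp [ 0.6395 -0.0273  0.1162] psi 0.2012 gap 0.176
obj [ 0.6434 -0.0265  0.128   0.2012] slide 0.004 tcp-z -0.0118 n 182 rms 8.89
```

View pics/k1.png

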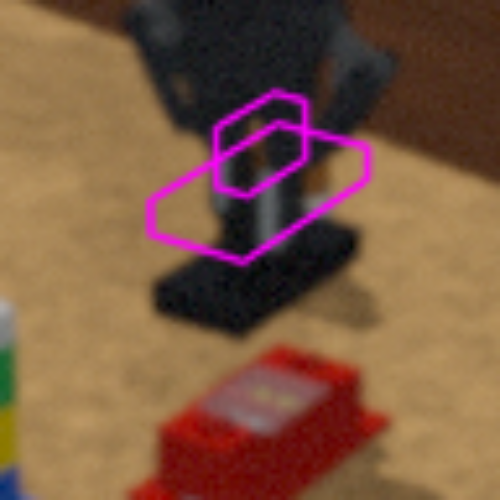

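```bash
python3 - <<'E'
s=open('chk2.py').read()
s=s.replace('P=lambda u','''if col=="black":
    x0,y0=c-48; k=500/96; ct=np.array([u for u in ct if (u[1]-y0)*k>292-52/203*((u[0]-x0)*k-155)]); MODEL[col]=[LID[0]]
P=lambda u''',1)
open('chk2.py','w').write(s)
E
python3 chk2.py black .0255 k2
```

```text
tcp [ 0.6398 -0.0279  0.1167] psi 0.2001 gap 0.178
obj [ 0.6423 -0.0274  0.0938  0.2001] slide 0.0026 tcp-z 0.0229 n 40 rms 0.42
```

View pics/k2.png

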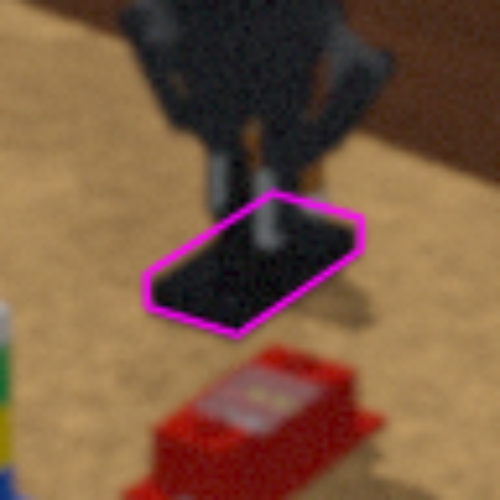

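apply_moves(plan=[[-0.0005, 0, 0.02, 0, 0, 0, 1], [0, 0, 0.017, 0, 0, 0, 1], [0, 0, 0.006, 0, 0, 0, 1], [0, 0, 0.003, 0, 0, 0, 1], [0, 0, 0, 0, 0, 0, 1], [0, 0, 0, 0, 0, 0, 1]])

```text
t: 29.08
tcp_pos: [0.6405, -0.0273, 0.0726]
tool_rot: [0.995, 0.1, 0.0, -0.001]
force: [-0.8, 0.2, 0.2]
finger_gap: 0.175
gripper_force: 39.3
```

apply_moves(plan=[[0, 0, 0.003, 0, 0, 0, 1], [0, 0, 0.002, 0, 0, 0, 1], [0, 0, 0, 0, 0, 0, 1]])

```text
t: 29.45
tcp_pos: [0.6398, -0.0272, 0.0668]
tool_rot: [0.995, 0.1, -0.001, -0.001]
force: [0.6, 0.2, 0.7]
finger_gap: 0.174
gripper_force: 39.3
```

apply_moves(plan=[[0, 0, 0.003, 0, 0, 0, 1], [0, 0, 0.003, 0, 0, 0, 1], [0, 0, 0, 0, 0, 0, 1]])

```text
t: 29.82
tcp_pos: [0.6397, -0.0272, 0.0606]
tool_rot: [0.995, 0.1, -0.001, -0.001]
force: [0.1, -0.1, -1.2]
finger_gap: 0.177
gripper_force: 39.3
```

apply_moves(plan=[[0, 0, 0.002, 0, 0, 0, 1], [0, 0, 0.001, 0, 0, 0, 1], [0, 0, 0, 0, 0, 0, 1]])

```text
t: 30.2
tcp_pos: [0.6402, -0.0272, 0.0593]
tool_rot: [0.995, 0.1, -0.0, -0.001]
force: [-1.7, 0.7, 6.2]
finger_gap: 0.177
gripper_force: 40.2
```

Seated at the expected height; one firmer push, then release and rise.

apply_moves(plan=[[0, 0, 0.0015, 0, 0, 0, 1], [0, 0, 0, 0, 0, 0, 1]])

```text
t: 30.45
tcp_pos: [0.6402, -0.0272, 0.0592]
tool_rot: [0.995, 0.1, -0.0, -0.001]
force: [-3.7, 0.4, 14.3]
finger_gap: 0.175
gripper_force: 41.2
```

apply_moves(plan=[[0, 0, -0.003, 0, 0, 0, 1], [0, 0, 0, 0, 0, 0, -1], [0, 0, 0, 0, 0, 0, -1], [0, 0, 0, 0, 0, 0, -1], [0, 0, -0.02, 0, 0, 0, -1], [0, 0, -0.05, 0, 0, 0, -1], [0, 0, -0.05, 0, 0, 0, -1], [0, 0, -0.03, 0, 0, 0, -1]])

```text
t: 31.45
tcp_pos: [0.6416, -0.0277, 0.214]
tool_rot: [0.995, 0.1, 0.002, 0.0]
force: [0.8, -0.0, -0.5]
finger_gap: 1.0
gripper_force: 0.0
```

apply_moves(plan=[[0, 0.06, 0, 0, 0, 0, -1], [0, 0.06, 0, 0, 0, 0, -1], [0, 0.06, 0, 0, 0, 0, -1], [0, 0.04, 0, 0, 0, 0, -1], [0, 0, 0, 0, 0, 0, -1], [0, 0, 0, 0, 0, 0, -1]])

```text
t: 32.2
tcp_pos: [0.6835, -0.2425, 0.2098]
tool_rot: [0.995, 0.1, -0.0, -0.001]
force: [-0.5, -0.4, 0.5]
finger_gap: 1.001
gripper_force: 0.0
```

Run:
```python
from h import *
S={n:snapshot(n) for n in CAL}; O={n:S[n].copy() for n in S}
for c,a in(("white",[.4745,.0285,.094,3.159]),("black",[.641,-.0274,.034,.2])):
    R={n:(*proj(np.array([a[:3]])+[0,0,.02],n)[0].astype(int),34) for n in S}
    p,r=fit(c,{n:contour(S[n],c,R[n]) for n in S},a); print(c,np.round(p,4),r)
    for n in O: draw(O[n],c,p,n)
cv2.imwrite("pics/end.png",np.hstack([cv2.resize(O["side"][160:310,170:370],(400,300)),cv2.resize(O["top"][170:335,200:420],(400,300))])[:,:,::-1])
```

```text
white [0.4752 0.0277 0.0933 3.1606] 0.7853299366686616
black [ 0.641  -0.0269  0.0316  0.2168] 1.0106965351248214
```

View pics/end.png

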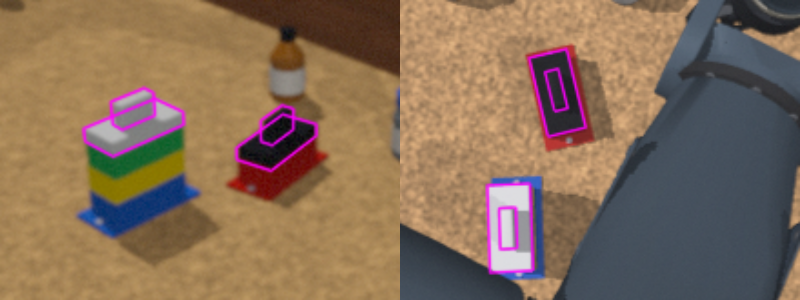

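Both kits are closed and flush: the white lid's overlay matches the stack at about (135,160), and the black lid's matches red at about (275,150). The gripper is clear of everything.

```bash
python3 -c "
from station import *
print(sign_off())"
```

```text
the job is handed in; nothing more can be done
None
```

I finished both kits and handed the job in at about 32 s of robot time: yellow, green and the white lid sit flush on blue, the black lid sits flush on red, the bottles were not approached, and the hand-in gave no verdict.

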